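# Clamp a driver board in the turnbuckle board holder

### The job

Pick up the driver board with the tall finned heatsink, lay it flat on the two bars of the board holder, centred between the open jaws with its long side running parallel to the jaws, and let go. Then turn the holder's turnbuckle by its tommy bars, their tops going away from the robot, so that both jaws draw in together until the board is gripped firmly between them: stop when the turning has become clearly heavier than it was running free, and never crush the board. Leave the other things on the bench as they are.

Things in the scene. Friction and masses are not known exactly. Their poses are not given: they have to be found in the camera images.
- board_centre (a point): centre of the driver board, 18 mm above its underside: a flat 100 x 60 x 6 mm plate with a finned aluminium heatsink in its middle, 34 mm along the board's long side (its x), 40 mm along its short side (y), 30 mm tall; 36 mm high overall, about 160 g. Take it by the heatsink, across the 34 mm. It starts flat on the mat (2 mm high), left or right of the holder, the relay board on the other side
- driver_board: the same driver board; origin at the centre of its underside, x along its long side, z up; symmetric under a half turn
- holder: the board holder, fixed: base plate 140 x 190 mm with two support bars; origin at its underside below the middle of the board's place, z up. The board rests on the bars' tops, 30 mm above the origin, long side along the holder's x. Jaws at +y (left) and -y (right) close along y. The turnbuckle lies along y on the -x side, towards the robot
- bars_mid (a point): middle of the board's place, at the bars' tops, midway between the jaws
- turn_axis (a point): middle of the turnbuckle, on its axis (holder's y), 115 mm to the -x side of the holder's origin, 68 mm above it. Steel tube 22 to 27 mm thick, 50 mm long, with four round-ended tommy bars (8 mm thick, 90 degrees apart, tips 52 mm from the axis) at its middle. The jaw arms' blocks at its ends reach 12 mm above the axis, 50 mm or more from its middle at the start, 35 mm when closed
- turnbuckle (a joint): turnbuckle angle, rad; at 0 and every quarter turn a tommy bar points straight up. It grows (tightens) as the upper bars go towards the holder's +x, away from the robot; each radian draws each jaw 3 mm in. Starts between 0 and 1.3; the jaws meet the board somewhere from 3.8 to 5.7. Stays where it is left. Turning it free takes about 0.18 Nm (5.6 N level on an upright bar 32 mm above the axis)
- jaw_left: the jaw at the holder's +y: plate 80 mm long with a black face on set screws, from 31 to 55 mm above the holder's origin. The face is 40 to 51 mm from the holder's middle at turnbuckle angle 0, as its screws happen to be set. This origin coincides with the holder's at angle 0 and moves in with the jaw
- jaw_right: the jaw at the holder's -y, likewise, its black face sprung, 43 mm from the middle at angle 0. With the board clamped the turning torque grows by 0.006 Nm per newton of grip, the grip by about 70 N per rad. Firm is around 20 N of grip (0.3 Nm to turn); under 8 N (0.23 Nm) is too loose, over 45 N (0.45 Nm) crushes the board
- relay_board: the other board, same 100 x 60 mm plate but with two low black relays (20 mm high overall) and no heatsink; leave it alone; origin under its middle
- screwdriver: a 160 mm screwdriver; leave it alone; origin under its middle
- flux_bottle: white bottle, 34 mm across, 85 mm tall; leave it alone; origin under its middle
- tweezers: steel tweezers, 115 mm long, 6 mm high, lying; leave them alone; origin under its middle
- solder_spool: grey solder spool standing on its flange, 50 mm across, 33 mm high; leave it alone; origin under its middle
- screw_cup: small steel cup, 44 mm across, 30 mm high; leave it alone; origin under its middle

How it is judged:
On the way, in this order (a step that is already met when the one before it is completed fails the run):
1. the driver board lies flat on the bars between the open jaws, let go and not yet clamped (x of board_centre in the frame of holder between -0.02 and 0.02 m and y of board_centre in the frame of holder between -0.012 and 0.012 m and z of board_centre in the frame of holder between 0.045 and 0.052 m and angle between board_centre's own z axis and vertical below 0.06 rad and angle between the x axis of driver_board and the x axis of holder, either way round below 0.2 rad and contact force between the fingers and driver_board below 0.1 N and not (contact force between each of jaw_left, jaw_right and driver_board above 2 N)), for 0.2 s.
2. both jaws have drawn in and grip the board (contact force between each of jaw_left, jaw_right and driver_board above 8 N), for 0.2 s.
At the end, for the whole second after the job is handed in: the driver board lies at rest on the bars (its tilt under 0.06 rad), within 20 mm of the middle along the jaws and 12 mm across, its long side within 0.06 rad of the jaws' direction, gripped by both jaws with more than 8 N each (all of step 2 and x of board_centre in the frame of holder between -0.02 and 0.02 m and y of board_centre in the frame of holder between -0.012 and 0.012 m and z of board_centre in the frame of holder between 0.045 and 0.052 m and angle between board_centre's own z axis and vertical below 0.06 rad and angle between the x axis of driver_board and the x axis of holder, either way round below 0.06 rad and linear speed of driver_board below 0.01 m/s and contact force between the fingers and driver_board below 0.1 N); the robot touches nothing.
It fails at once if the board is crushed: a jaw presses on it with more than 45 N (contact force between any of jaw_left, jaw_right and driver_board above 45 N).
It fails at once if another thing on the bench is moved by more than 30 mm (distance of any of relay_board, screwdriver, flux_bottle, tweezers, solder_spool, screw_cup from where it was at the start of the episode above 0.03 m).
It also fails if it takes over 70 s, if anything falls off the work surface, if the arm or the gripper's body presses on something with over 40 N, if the wrist force passes 120 N, or if a joint passes its speed limit or range.

### The arm

A 6-joint arm with a two-finger parallel gripper is mounted at the origin on the work surface. World frame = base frame: x ahead of the robot, y to its left, z up, the work surface at z = 0. Lengths are in m, angles in rad, forces in N, time in s.
With the tool pointing down it reaches from about 0.275 to 0.875 m from the base axis. Payload 12.5 kg.
Tool frame: the origin (TCP) lies at the very end of the fingers, on their centre line; the grasp point (between the pads) lies 19 mm behind it; z points along the fingers, y is the line along which they close (so a half turn about z gives the same grasp; the last joint's range is limited). The gripper opens to 85 mm and grips with 20 to 120 N. Pads are 22 mm wide; open, the fingers measure 114 mm over their backs; the gripper's body (76 mm by 85 mm) begins 54 mm behind the grasp point. The pads swing forward as they close: fully open they stand 13 mm farther back than shut.
Start: joints at [1.064, 0.351, 1.652, -0, 1.139, -0.085], TCP at [0.225, 0.502, 0.231] pointing down, gripper open.
Joint ranges: [-2.75, 2.75], [-0.79, 2.1], [0.01, 2.65], [-1.57, 4.71], [0.07, 3.14], [-2.87, 2.87]. Speed limits (rad/s): [2.22, 2.22, 2.79, 3.14, 3.14, 3.14].

### API

Orientations are given as a 3x3 rotation matrix whose columns are the frame's x, y, z axes.
In Python, from bench import manip gives the robot as it stands. Calls block until the motion is done:
- manip.move_ptp(position, orientation): joint-space move of the TCP to a pose.
- manip.move_l(position, attitude=None, max_speed=0.15): straight line of the TCP; attitude=None keeps the orientation; max_speed is the mean speed in m/s.
- manip.move_j(angles): joint-space move.
- manip.set_gripper(opening, effort=None): opening from 0.0 (shut) to 1.0 (fully open); effort is the grip in N (None keeps the last); returns when the fingers have stopped.
- manip.dwell(seconds).
- manip.inverse_kinematics(position, orientation): joint angles nearest the present ones, or None.
- manip.grab_frame(name): name is "scene" or "top" or "wrist"; returns (picture, depth): 384x512x3 uint8, red, green, blue; 384x512 float32, m along the optical axis (not along the pixel's ray), 0 where there is no reading.
- manip.get_calibration(name): a dict with "camera_matrix" (3x3 intrinsics, pixels), "R" (3x3) and "t" (3): a world point X has camera coordinates R X + t. Camera axes: x right, y down, z forward; pixel columns grow to the right and rows downward; lengths in m; the calibration is good to about 2 mm. A picture is of the moment at which its call begins: read the wrist's pose just before it. get_calibration takes no time and is no camera call; for the wrist camera it gives the pose at the moment of the call.
A pose or a line that the arm cannot do raises manip.Unreachable and nothing moves.
- manip.sign_off(): hands the job in; it is judged then, once.
Trained networks look in the newest picture that a camera, given by its name, has taken for a name from the list of things; names that differ only in an ending like _2 or _b are one class to them, and where a whole thing is asked for, a point or a joint stands for the part that bears it (a point fixed in the world has none). Each returns a list of dicts, best first, with "confidence" (0 to 1); they miss things now and then, are a little off and sometimes report something else, mostly with a low value. They report only what shows in the picture. A call takes as long as a camera call.
- manip.look_for(camera, name): "at" ([x, y, z] in m, in world coordinates, good to about 4 mm: the middle of the surface that is visible of it).
Readings, each from a call of its own:
- manip.current_time(): time.
- manip.current_qpos(): joint angles.
- manip.current_joint_vel(): joint speeds.
- manip.current_joint_torque(): joint torques, N m.
- manip.current_ee_pos(): TCP position.
- manip.current_tcp_rot(): TCP orientation.
- manip.current_force(): force on the tool from outside, world axes, zero at the start.
- manip.current_ft_torque(): the same for the moment, N m.
- manip.current_grip_width(): opening from 0.0 (shut) to 1.0 (fully open).
- manip.current_grip_force(): force on a finger pad.
Only numpy, scipy, OpenCV 4.12 (cv2) and the standard library are available. Lean on these libraries where they do the work, as an engineer would, in place of code of your own. Each camera call takes 0.05 s, during which the arm holds its last target. There are 200 camera calls.

## Working session

There is one attempt and no reset: what is moved stays moved. The work goes in short steps, each a Python script; the robot and the scene stay as the last script left them, time stands still between calls to the robot, and variables do not carry over. Pictures are saved under pics/ and viewed, at most 10 in all, crops included, and the job is handed in when it is done.

```bash
mkdir -p pics
python3 - <<'E'
from bench import manip
import cv2,numpy as np
for n in("top","scene"):
    p,d=manip.grab_frame(n); cv2.imwrite(f"pics/{n}0.png",cv2.cvtColor(p,cv2.COLOR_RGB2BGR)); np.savez(f"{n}0.npz",p=p,d=d)
    for k in("driver_board","holder","turnbuckle","jaw_left","jaw_right","relay_board","flux_bottle","solder_spool","screw_cup","screwdriver","tweezers"):
        r=manip.look_for(n,k)
        print(n,k,[(np.round(x["at"],3),round(x["confidence"],2)) for x in r[:2]])
    c=manip.get_calibration(n);print(c)
print(manip.current_time())
E
```

```text
top driver_board [(array([ 0.508, -0.257,  0.008]), 0.86)]
top holder [(array([ 0.594, -0.004,  0.017]), 0.84), (array([0.492, 0.001, 0.075]), 0.67)]
top turnbuckle [(array([ 0.489, -0.003,  0.075]), 0.56)]
top jaw_left [(array([0.572, 0.055, 0.058]), 0.79)]
top jaw_right [(array([ 0.566, -0.06 ,  0.058]), 0.72)]
top relay_board []
top flux_bottle [(array([0.738, 0.185, 0.062]), 0.86), (array([ 0.4  , -0.148,  0.014]), 0.64)]
top solder_spool [(array([0.703, 0.305, 0.034]), 0.62), (array([ 0.595, -0.005,  0.01 ]), 0.54)]
top screw_cup [(array([ 0.402, -0.15 ,  0.014]), 0.76)]
top screwdriver [(array([ 0.788, -0.142,  0.023]), 0.86)]
top tweezers [(array([0.374, 0.14 , 0.008]), 0.7), (array([ 0.786, -0.143,  0.023]), 0.26)]
{'camera_matrix': array([[352.83080032,   0.        , 257.8469116 ],
       [  0.        , 352.83080032, 186.79326956],
       [  0.        ,   0.        ,   1.        ]]), 'R': array([[ 1.82043113e-02, -9.99834232e-01, -3.33722417e-04],
       [-9.94294300e-01, -1.80683538e-02, -1.05130299e-01],
       [ 1.05106842e-01,  2.24564300e-03, -9.94458400e-01]]), 't': ar
[... 471 characters left out ...]
054]), 0.83)]
scene solder_spool [(array([0.704, 0.298, 0.034]), 0.93)]
scene screw_cup [(array([ 0.402, -0.15 ,  0.02 ]), 0.6), (array([ 0.799, -0.149,  0.026]), 0.37)]
scene screwdriver [(array([ 0.799, -0.151,  0.026]), 0.96)]
scene tweezers [(array([0.373, 0.14 , 0.004]), 0.59)]
{'camera_matrix': array([[394.87056132,   0.        , 262.73747227],
       [  0.        , 394.87056132, 191.04389408],
       [  0.        ,   0.        ,   1.        ]]), 'R': array([[ 7.87278035e-01,  6.16598076e-01, -3.30406111e-04],
       [ 5.00793227e-01, -6.39729782e-01, -5.83053985e-01],
       [-3.59721336e-01,  4.58860130e-01, -8.12433346e-01]]), 't': array([-0.4679792 , -0.24622116,  1.12318545])}
1.2
```

View pics/top0.png

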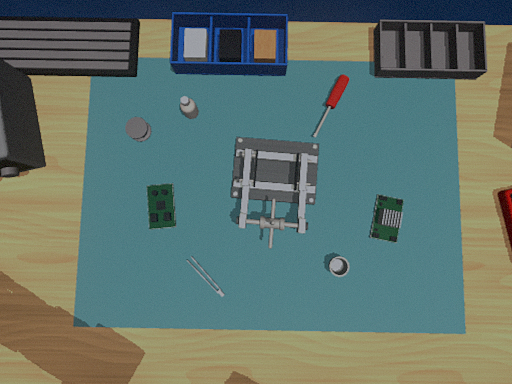

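View pics/scene0.png

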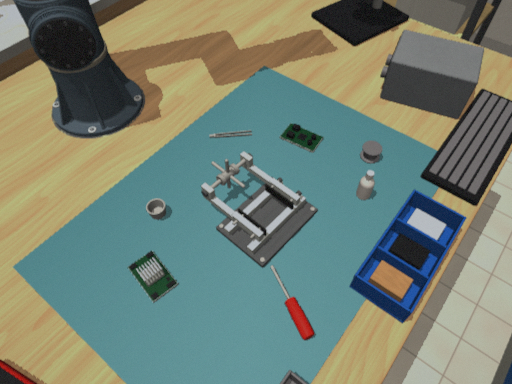

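```bash
cat > h.py <<'E'
from bench import manip
import cv2,numpy as np
def down(a):  # closing line (tool y) at world angle a
    y=np.array([np.cos(a),np.sin(a),0]);z=np.array([0,0,-1.]);return np.column_stack([np.cross(y,z),y,z])
def cloud(n,save=None):
    c=manip.get_calibration(n); p,d=manip.grab_frame(n)
    if save: cv2.imwrite(f"pics/{save}.png",cv2.cvtColor(p,cv2.COLOR_RGB2BGR))
    v,u=np.mgrid[:384,:512]; K=c["camera_matrix"]
    X=np.stack([(u-K[0,2])/K[0,0]*d,(v-K[1,2])/K[1,1]*d,d],-1)
    W=(X-c["t"])@c["R"]; W[d==0]=np.nan
    if save: np.savez(save+".npz",p=p,W=W,R=c["R"],t=c["t"],K=K)
    return p,W
E
python3 - <<'E'
from h import *
print(manip.current_tcp_rot().round(2))
for n,(x,y) in (("wb",(0.50,-0.26)),("wh",(0.53,0.0))):
    for s in (0,np.pi):
        q=manip.inverse_kinematics([x,y,0.33],down(s)); print(s,q)
    manip.move_ptp([x,y,0.33],down(0)); manip.dwell(.3)
    p,W=cloud("wrist",n); print(np.nanmin(W,(0,1)),np.nanmax(W,(0,1)))
c=cv2.hconcat([cv2.imread("pics/wb.png"),cv2.imread("pics/wh.png")]); cv2.imwrite("pics/both.png",cv2.resize(c,(800,300)))
print(manip.current_time())
E
```

```text
[[-0.91  0.41 -0.  ]
 [ 0.41  0.91 -0.  ]
 [-0.   -0.   -1.  ]]
0 [-5.62124366e-01  2.94894435e-01  1.48350829e+00 -4.44089210e-16
  1.36318993e+00 -5.62124366e-01]
3.141592653589793 [-5.62124366e-01  2.94894435e-01  1.48350829e+00 -4.44089210e-16
  1.36318993e+00  2.57946829e+00]
[-0.06747537 -0.92504587 -0.39609608] [ 1.37820091 -0.0193925   0.43268651]
0 [-8.78487997e-02  2.28985188e-01  1.56927822e+00 -4.44089210e-16
  1.34332924e+00 -8.78487997e-02]
3.141592653589793 None
[-0.03645274 -0.64163141 -0.42303201] [1.37794934 0.23989837 0.43237588]
5.7917
```

View pics/both.png

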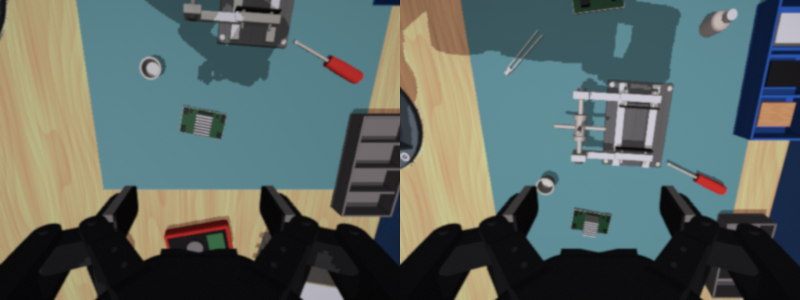

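Run:
```python
from h import *
def rect(P):
    r=cv2.minAreaRect((P*1000).astype(np.float32)); return np.round(r[0],1),np.round(r[1],1),round(r[2],1)
_,Wt=cloud("top","t1")
ww=np.load("wb.npz");wh=np.load("wh.npz");t0=np.load("t1.npz")
for n,s in(("wb",ww),("wh",wh),("top",t0)):
    W=s["W"];p=s["p"].astype(int); x,y,z=W[...,0],W[...,1],W[...,2]
    m=(abs(x-.51)<.09)&(abs(y+.258)<.06)
    print(n,"mat z",np.nanmedian(z[(abs(x-.51)<.09)&(y<-.2)&(y>-.31)&(p[...,2]>p[...,0]*1.8)&(z<.02)]))
    b=m&(z>.005)&(z<.06); 
    if b.sum()>50: print(" board",rect(W[b][:,:2]))
    b=m&(z>.031)&(z<.06)
    if b.sum()>20: print(" sink",rect(W[b][:,:2]),np.median(z[b]),b.sum())
    h=(x>.4)&(x<.72)&(abs(y)<.13)
    for lo,hi in((.007,.017),(.025,.036),(.045,.062),(.064,.085),(.085,.14)):
        b=h&(z>lo)&(z<hi)
        if b.sum()>20: print(" holder",lo,hi,b.sum(),rect(W[b][:,:2]),np.median(z[b]).round(4),W[b].min(0).round(3),W[b].max(0).round(3))
# height map of holder, from wrist
W=wh["W"].reshape(-1,3); g=np.zeros((260,340),np.uint8)
W=W[(W[:,0]>.4)&(W[:,0]<.74)&(abs(W[:,1])<.13)&(W[:,2]<.15)&(W[:,2]>0)]
g[((W[:,1]+.13)*1000).astype(int),((W[:,0]-.4)*1000).astype(int)]=W[:,2]*1700
g=cv2.applyColorMap(cv2.resize(cv2.dilate(g,np.ones((3,3))),None,fx=2,fy=2),cv2.COLORMAP_JET); cv2.imwrite("pics/hm.png",g)
```

```text
wb mat z nan
 board (array([ 508. , -259.4]), array([63.2, 99.9]), 79.3)
 sink (array([ 507.7, -260.9]), array([40.4, 34. ]), 79.5) 0.03741601442652674 312
 holder 0.007 0.017 2942 (array([630.7, -63.3]), array([ 84.9, 186.1]), 85.2) 0.0136 [ 0.536 -0.113  0.007] [ 0.72  -0.024  0.017]
 holder 0.025 0.036 719 (array([523.4, -75. ]), array([257.3,  80.3]), 7.5) 0.0315 [ 0.401 -0.13   0.025] [ 0.647 -0.029  0.036]
 holder 0.045 0.062 1899 (array([558.1, -63.7]), array([ 33.4, 169.3]), 86.3) 0.0558 [ 0.473 -0.085  0.045] [ 0.643 -0.048  0.062]
 holder 0.064 0.085 471 (array([488. , -61.1]), array([29.2, 28.2]), 40.2) 0.0807 [ 0.473 -0.074  0.064] [ 0.502 -0.046  0.084]
wh mat z nan
 board (array([ 507.7, -260.7]), array([61.6, 99.8]), 79.3)
 sink (array([ 507.7, -260.4]), array([41.5, 33.8]), 79.0) 0.03691382410776366 348
 holder 0.007 0.017 5093 (array([554.7, -15. ]), array([318.9, 211.4]), 3.4) 0.0138 [ 0.402 -0.13   0.007] [0.72  0.091 0.017]
 holder 0.025 0.036 1464 (array([526.5, -18.2]), array([277.9, 190.6]), 7.6) 0.0317 [ 0.401 -0.13   0.025] [0.654 0.084 0.036]
 holder 0.045 0.062 2296 (array([562.7,  -1. ]), array([157.3, 168.9]), 85.9) 0.056 [ 0.474 -0.084  0.045] [0.65  0.076 0.062]
 holder 0.064 0.085 1466 (array([492.2,   0.7]), array([ 90.6, 133.8]), 25.5) 0.0773 [ 0.442 -0.073  0.064] [0.544 0.073 0.085]
 holder 0.085 0.14 51 (array([493.6,   1.2]), array([6.8, 6.7]), 0.1) 0.1178 [ 0.49  -0.002  0.085] [0.497 0.005 0.122]
top mat z nan
 holder 0.064 0.085 137 (array([464. ,   5.5]), array([140. ,  41.7]), 84.9) 0.076 [ 0.443 -0.066  0.068] [0.491 0.073 0.085]
  return np.nanmean(a, axis, out=out, keepdims=keepdims)
```

View pics/hm.png

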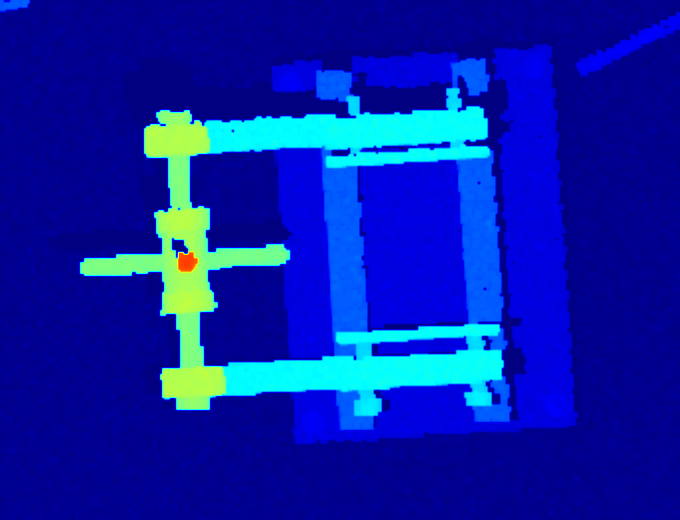

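Run:
```python
from h import *
s=np.load("wb.npz");W=s["W"].reshape(-1,3);W=W[~np.isnan(W[:,0])]
a=-np.radians(10.8);C=np.array([.5077,-.2605])
def loc(W,C,a): 
    d=W[:,:2]-C; c,s=np.cos(a),np.sin(a); return np.column_stack([d[:,0]*c+d[:,1]*s,-d[:,0]*s+d[:,1]*c,W[:,2]])
L=loc(W,C,a); f=L[(abs(L[:,0])>20)|((abs(L[:,0])>.019)&(abs(L[:,0])<.048)&(abs(L[:,1])<.013))]; print("beside sink max z",f[:,2].max().round(4),np.median(f[:,2]).round(4))
W=np.load("wh.npz")["W"].reshape(-1,3);W=W[~np.isnan(W[:,0])]
# refine holder yaw: arms, edges
L=loc(W,np.array([.608,-.007]),-.071)
t=(abs(L[:,0]+.115)<.06)&(abs(L[:,1])<.006)&(L[:,2]>.055)&(L[:,2]<.085)&(abs(L[:,0]+.115)>.018)
P=L[t]; print("bars y/x",np.polyfit(P[:,0],P[:,1],1),"z/x",np.polyfit(P[:,0]+.115,P[:,2],1),P[:,0].min(),P[:,0].max())
u=(abs(L[:,0]+.115)<.06)&(abs(L[:,1])<.02)&(L[:,2]>.09); print("up bar top",L[u].mean(0),L[u].max(0))
for sg in(-1,1):
    b=(abs(L[:,0])<.035)&(L[:,1]*sg>.03)&(L[:,1]*sg<.056)&(L[:,2]>.050)&(L[:,2]<.062)
    y=np.sort(L[b][:,1]*sg); print("jaw",sg,len(y),np.percentile(y,[1,5,25,50,75]).round(4)); 
    hst=np.histogram(y,np.arange(.03,.057,.001)); print(hst[0])
    b=(abs(L[:,0]+.115)<.012)&(L[:,1]*sg>.045)&(L[:,2]>.077); print("block",np.percentile(L[b][:,1],[2,98]).round(4),np.percentile(L[b][:,0],[2,98]).round(4))
b=(L[:,2]>.01)&(L[:,2]<.0165)&(abs(L[:,0])<.08)&(abs(L[:,1])<.11); print("plate",np.percentile(L[b],[.5,99.5],0).round(4))
b=(L[:,2]>.028)&(L[:,2]<.035)&(abs(L[:,1])<.03)&(abs(L[:,0])<.07); print("rails",np.histogram(L[b][:,0],np.arange(-.07,.071,.005))[0],np.median(L[b][:,2]))
R=down(a)
manip.move_ptp([*C,.10],R); manip.move_l([*C,.014],max_speed=.12)
print("F",manip.current_force()); manip.set_gripper(0.0,40); print("w",manip.current_grip_width(),manip.current_grip_force())
manip.move_l([*C,.12],max_speed=.15); print("w",manip.current_grip_width(),manip.current_grip_force(),manip.current_time())
```

```text
beside sink max z 0.4292 0.4103
bars y/x [ 3.75582933e-03 -1.89062576e-05] z/x [-0.0247521   0.07290775] -0.16653101808662482 -0.06452251846112236
up bar top [-0.11320898  0.00888882  0.40583148] [-0.0550047   0.01999955  0.43139391]
jaw -1 288 [0.043  0.0433 0.0443 0.0476 0.0532]
[ 0  0  0  0  0  0  0  0  0  0  0  0  3 61 28 24 22  7  1  1  1  4 58 29
 27 22  0]
block [-0.0734 -0.0548] [-0.1258 -0.1037]
jaw 1 187 [0.0417 0.042  0.0433 0.0449 0.0493]
[ 0  0  0  0  0  0  0  0  0  0  0  9 32 25 32 32  3  3  2  4  3  3  4  5
  3 27  0]
block [0.0534 0.071 ] [-0.1268 -0.104 ]
plate [[-0.0658 -0.0939  0.0113]
 [ 0.0729  0.094   0.0162]]
rails [  0   0   0   0   0  73 104 106  54   0   0   0   0   0   0   0   0   0
  18 107 101 105  13   0   0   0   0   0] 0.03169036921290972
F [ 0.45556238 -0.10777336  0.32126558]
w 0.38764363190932544 40.85566163063049
w 0.3850390688688476 39.9404114484787 9.4
```

Run:
```python
from h import *
C=[.608,-.0075]; R=down(-.068)
manip.move_ptp([*C,.16],R); manip.move_l([*C,.060],max_speed=.12)
f0=np.array(manip.current_force())
for z in np.arange(.0475,.0415,-.0007):
    manip.move_l([*C,z],max_speed=.03); f=np.array(manip.current_force())-f0
    if f[2]>1.5: break
print(z,f,manip.current_ee_pos())
manip.set_gripper(0.6); manip.dwell(.2); manip.move_l([*C,.17],max_speed=.2)
manip.set_gripper(0.0)
a=-.068;u=np.array([np.cos(a),np.sin(a),0])
A=np.array([.608,-.0075,.070])-.115*u
Rp=down(a+np.pi/2)
for s in(0,np.pi):
    print(manip.inverse_kinematics(A-.075*u+[0,0,.1],down(a+np.pi/2+s)),manip.current_qpos())
p=A-.09*u+[0,0,.20]; manip.move_ptp(p,Rp)
cloud("top","t2"); P,W=cloud("wrist","w2"); print(manip.look_for("wrist","driver_board"),manip.current_time())
cloud("scene","s2")
v=cv2.resize(cv2.imread("pics/s2.png")[120:280,150:350],(750,600),interpolation=2);cv2.imwrite("pics/s2c.png",v)
```

```text
0.044000000000000004 [-2.38527595 -0.12579153  6.72746918] [ 0.60805601 -0.00749929  0.04446376]
[-9.84195490e-02  1.98114149e-01  2.03578082e+00 -4.44089210e-16
  9.07697684e-01 -1.60121588e+00] [-8.88799093e-02  5.20462478e-01  1.55335437e+00 -5.16553124e-05
  1.06796469e+00 -2.08562186e-02]
[-9.84195490e-02  1.98114149e-01  2.03578082e+00 -4.44089210e-16
  9.07697684e-01  1.54037678e+00] [-8.88799093e-02  5.20462478e-01  1.55335437e+00 -5.16553124e-05
  1.06796469e+00 -2.08562186e-02]
[{'at': [0.637, -0.0084, 0.0374], 'confidence': 0.43}] 16.6583
```

View pics/s2c.png

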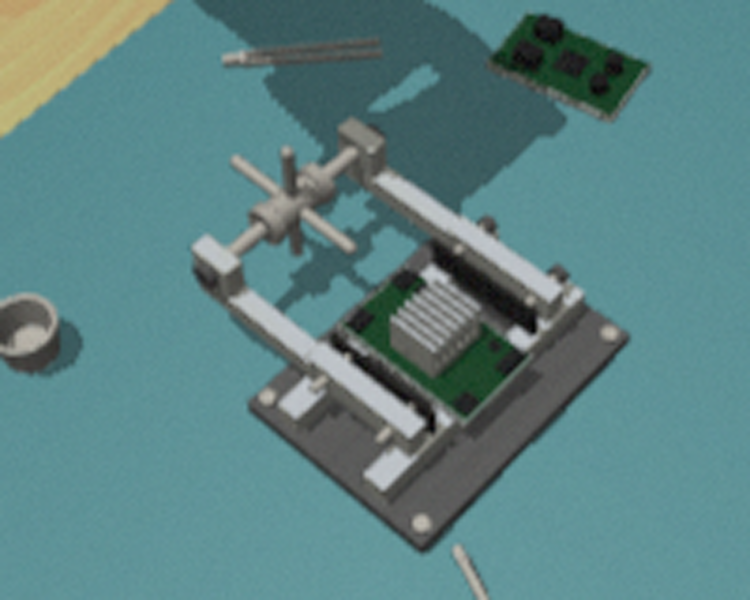

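View pics/w2.png

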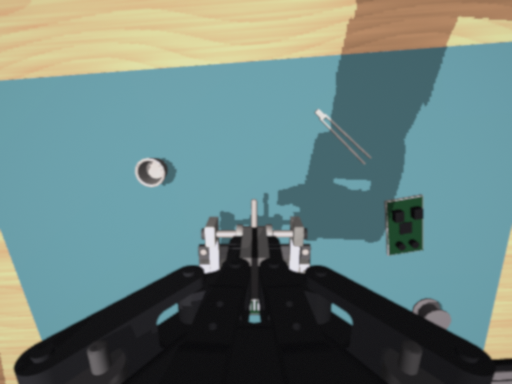

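```bash
cat >> h.py <<'E'
a=-.068;u=np.array([np.cos(a),np.sin(a),0]);Rp=down(a+np.pi/2)
A=np.array([.608,-.0075,.070])-.115*u
H=.029
def P(x,h=H): return A+x*u+[0,0,h]
def go(x,h=H,v=.1): manip.move_l(P(x,h),max_speed=v)
def F():
    f=np.array(manip.current_force()); return f@u,f[2]
def xc(): return (np.array(manip.current_ee_pos())-A)@u
E
python3 - <<'E'
from h import *
go(-.035,.06,.2); go(-.035,v=.15); b=F()
print(b)
go(-.022,v=.08)
for x in np.arange(-.020,-.004,.001):
    go(x,v=.04); f=F(); 
    if f[0]-b[0]<-2: break
print("contact cmd",x,"act",xc(),np.subtract(f,b))
for x in (-.005,.003,.010,.017): 
    go(x,v=.1); f=F(); print(round(x,4),round(xc(),4),np.round(np.subtract(f,b),2),np.array(manip.current_ft_torque()).round(2))
cloud("scene","s3");print(manip.current_time())
v=cv2.resize(cv2.imread("pics/s3.png")[120:280,150:350],(750,600),interpolation=2);cv2.imwrite("pics/s3c.png",v)
E
```

```text
(np.float64(-0.8105505143188094), np.float64(0.48463178631858805))
contact cmd -0.012999999999999994 act -0.013501540380996314 [-4.94187817  2.37183256]
-0.005 -0.0049 [-0.32 -1.28] [0.07 0.24 0.  ]
0.003 0.0029 [-0.93 -1.6 ] [ 0.1   0.33 -0.02]
0.01 0.0101 [-1.18 -0.2 ] [0.09 0.38 0.05]
0.017 0.0173 [-0.09 -0.43] [0.1  0.26 0.02]
21.3333
```

View pics/s3c.png

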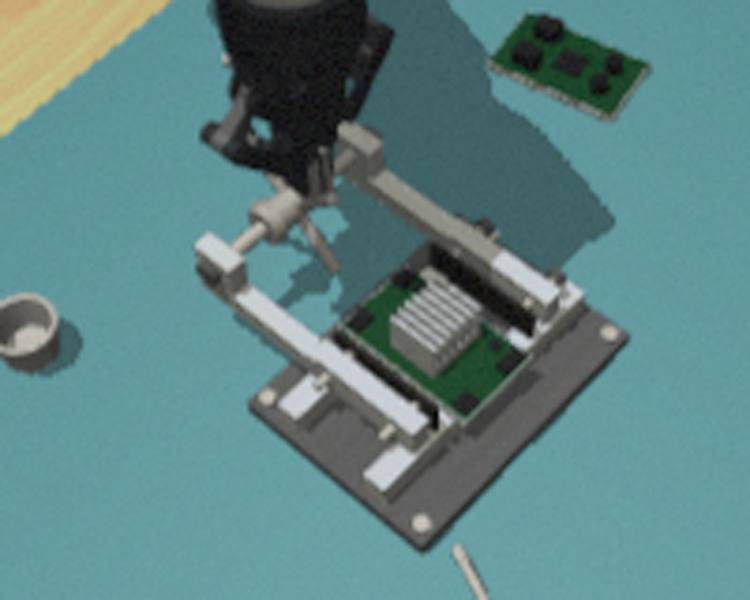

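```bash
cat >> h.py <<'E'
def rewind():
    x=xc(); go(x-.004,v=.1); go(x-.008,.056,.2); go(-.060,.056,.3); go(-.060,v=.2)
E
python3 - <<'E'
from h import *
rewind(); go(-.047,v=.1); go(-.015,v=.08); go(.017,v=.08); print(F(),manip.current_time())
rewind(); b=F(); print("b",b); go(-.047,v=.1); go(-.02,v=.08); go(-.005,v=.06)
for x in np.arange(-.003,.0121,.0015):
    go(x,v=.02); f=F(); print(round(x,4),round(xc(),4),np.round(np.subtract(f,b),2))
print(manip.current_time())
cloud("scene","s4")
v=cv2.resize(cv2.imread("pics/s4.png")[120:280,150:350],(750,600),interpolation=2);cv2.imwrite("pics/s4c.png",v)
E
```

```text
(np.float64(-0.26280162808801977), np.float64(0.7760061016161542)) 23.9167
b (np.float64(0.15607419332041522), np.float64(0.5707239386555176))
-0.003 -0.0036 [-5.13 -0.91]
-0.0015 -0.0021 [-5.56 -1.6 ]
0.0 -0.0006 [-5.67 -2.12]
0.0015 0.0008 [-5.14 -0.83]
0.003 0.0023 [-4.4  -1.43]
0.0045 0.0038 [-5.86 -1.07]
0.006 0.0054 [-5.6  -1.13]
0.0075 0.007 [-5.78 -0.11]
0.009 0.0085 [-4.39 -0.93]
0.0105 0.01 [-4.84 -0.46]
0.012 0.0117 [-4.82 -0.81]
29.0417
```

View pics/s4c.png

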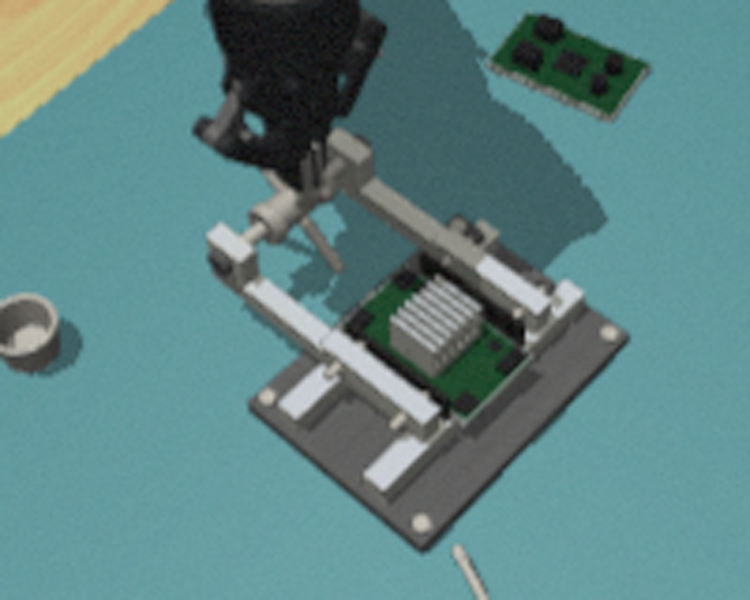

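```bash
cat >> h.py <<'E'
def probe(x,b,off):
    go(x,v=.02); f=np.mean([F() for _ in range(6)],0)-b; xa=xc(); xf=xa+.0095
    ph=np.arcsin(np.clip((xf+.004)/.048,-1,1)); z=.048*np.cos(ph)
    t=-z*f[0]+xf*f[1]; print(f"{x:.4f} act {xa:.4f} th {ph+off:.3f} Fx {-f[0]:.2f} Fz {-f[1]:.2f} tau {t:.3f} tauF {-z*f[0]:.3f}",flush=True)
    return ph+off,t,-z*f[0]
E
python3 - <<'E'
from h import *
rewind(); manip.dwell(.2); b=np.mean([F() for _ in range(10)],0); print("b",b); np.save("b.npy",b)
go(-.052,v=.06); T=[]
for x in np.arange(-.050,-.0240,.0012):
    th,t,tf=probe(x,b,4.712); T.append(tf)
    if tf>.24: break
print(manip.current_time())
E
```

```text
b [-1.05452981  0.36451213]
-0.0500 act -0.0506 th 3.829 Fx 3.15 Fz -0.78 tau 0.064 tauF 0.096
-0.0488 act -0.0502 th 3.840 Fx 7.69 Fz -3.31 tau 0.103 tauF 0.237
-0.0476 act -0.0501 th 3.845 Fx 13.58 Fz -7.36 tau 0.123 tauF 0.422
31.5
```

```bash
cat >> h.py <<'E'
def arc(ph,b,h0=.018,p0=-.83):
    h=h0+.048*(np.cos(ph)-np.cos(p0)); go(.048*np.sin(ph)-.0135,h,.03); f=np.mean([F() for _ in range(6)],0)-b
    xf=xc()+.0095; pa=np.arcsin((xf+.004)/.048); z=.048*np.cos(pa); t=-z*f[0]+xf*f[1]
    print(f"cmd {ph:.3f} act {pa:.3f} th {pa+4.712:.3f} Fx {-f[0]:.2f} Fz {-f[1]:.2f} tau {t:.3f}",flush=True); return t
E
python3 - <<'E'
from h import *
go(-.060,v=.1); go(-.060,.018,.1); manip.dwell(.2); b=np.mean([F() for _ in range(10)],0); print("b",b); np.save("b.npy",b)
go(-.0505,.018,.06)
for ph in np.arange(-.85,-.2,.03):
    t=arc(ph,b)
    if t>.24: break
print(manip.current_time())
E
```

```text
b [-0.1632531   0.32755643]
cmd -0.850 act -0.875 th 3.837 Fx 5.63 Fz 0.35 tau 0.187
cmd -0.820 act -0.841 th 3.871 Fx 5.55 Fz -1.09 tau 0.134
cmd -0.790 act -0.810 th 3.902 Fx 6.15 Fz 0.02 tau 0.204
cmd -0.760 act -0.780 th 3.932 Fx 5.87 Fz -1.99 tau 0.125
cmd -0.730 act -0.749 th 3.963 Fx 7.11 Fz -3.17 tau 0.133
cmd -0.700 act -0.719 th 3.993 Fx 5.94 Fz -3.44 tau 0.092
cmd -0.670 act -0.690 th 4.022 Fx 7.04 Fz -3.36 tau 0.145
cmd -0.640 act -0.661 th 4.051 Fx 7.65 Fz -4.11 tau 0.152
cmd -0.610 act -0.630 th 4.082 Fx 8.27 Fz -4.51 tau 0.175
cmd -0.580 act -0.600 th 4.112 Fx 7.73 Fz -3.78 tau 0.189
cmd -0.550 act -0.565 th 4.147 Fx 7.03 Fz -4.43 tau 0.154
cmd -0.520 act -0.535 th 4.177 Fx 7.02 Fz -3.61 tau 0.187
cmd -0.490 act -0.503 th 4.209 Fx 7.20 Fz -4.23 tau 0.188
cmd -0.460 act -0.474 th 4.238 Fx 7.77 Fz -6.11 tau 0.173
cmd -0.430 act -0.447 th 4.265 Fx 6.97 Fz -3.55 tau 0.214
cmd -0.400 act -0.415 th 4.297 Fx 7.53 Fz -5.83 tau 0.194
cmd -0.370 act -0.387 th 4.325 Fx 7.69 Fz -5.43 tau 0.222
cmd -0.340 act -0.359 th 4.353 Fx 8.12 Fz -3.74 tau 0.287
37.0417
```

Run:
```python
from h import *
b=np.load("b.npy")
def rd():
    fs=[]
    for _ in range(12): manip.dwell(.02); fs.append(F())
    f=np.mean(fs,0)-b; xf=xc()+.0095; pa=np.arcsin((xf+.004)/.048); z=.048*np.cos(pa)
    t=-z*f[0]+xf*f[1]; print("   rd",f.round(2),np.std(fs,0).round(2),round(t,3),round(pa+4.712,3)); return t
rd()
for ph in (-.32,-.30,-.28,-.26):
    arc(ph,b); t=rd()
    if t>.29: break
print(manip.current_time())
```

```text
rd [-8.01  5.01] [0.56 0.51] 0.255 4.353
cmd -0.320 act -0.340 th 4.372 Fx 8.12 Fz -4.79 tau 0.271
   rd [-8.35  5.32] [0.35 0.57] 0.271 4.372
cmd -0.300 act -0.321 th 4.391 Fx 7.89 Fz -5.18 tau 0.261
   rd [-8.98  6.08] [0.35 0.46] 0.292 4.391
38.1417
```

Run:
```python
from h import *
b=np.load("b.npy")
def rd():
    fs=[]
    for _ in range(16): manip.dwell(.02); fs.append(F())
    f=np.mean(fs,0)-b; xf=xc()+.0095; pa=np.arcsin((xf+.004)/.048); z=.048*np.cos(pa)
    t=-z*f[0]+xf*f[1]; print("   rd",f.round(2),round(t,3),round(pa+4.712,3)); return t
for ph in (-.28,-.26,-.24,-.22):
    arc(ph,b); t=rd()
    if t>.325: break
print(manip.current_time())
```

```text
cmd -0.280 act -0.301 th 4.411 Fx 9.33 Fz -6.16 tau 0.315
   rd [-9.26  6.44] 0.307 4.41
cmd -0.260 act -0.282 th 4.430 Fx 8.98 Fz -5.05 tau 0.327
   rd [-8.87  5.25] 0.318 4.431
cmd -0.240 act -0.262 th 4.450 Fx 9.58 Fz -5.97 tau 0.346
   rd [-9.36  5.99] 0.335 4.449
39.6917
```

Run:
```python
from h import *
x=xc(); h=manip.current_ee_pos()[2]-A[2]
go(x-.03,h,.06); go(x-.03,.2,.2)
cloud("scene","s5"); W=cloud("top","t5")[1]
v=cv2.resize(cv2.imread("pics/s5.png")[120:280,150:350],(750,600),interpolation=2);cv2.imwrite("pics/s5c.png",v);print(manip.current_time(),F())
```

```text
41.45 (np.float64(-0.48058741045069736), np.float64(-0.25311895988515476))
```

View pics/s5c.png

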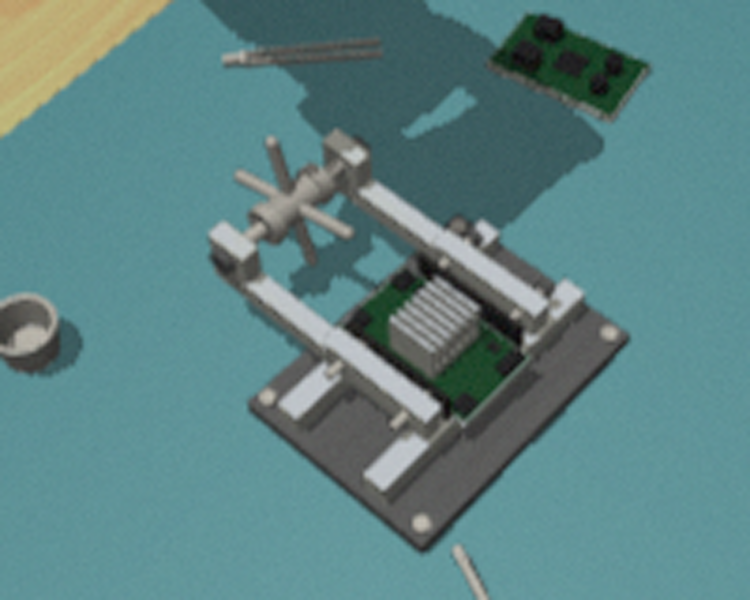

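Run:
```python
from h import *
manip.move_ptp([.53,0,.33],down(0)); manip.dwell(.2)
p,W=cloud("wrist","w6"); W=W.reshape(-1,3);W=W[~np.isnan(W[:,0])]
d=W-[.608,-.0075,0];v=np.array([-u[1],u[0],0]);L=np.column_stack([d@u,d@v,W[:,2]])
for sg in(-1,1):
    for lo,hi,n in((.049,.062,"jaw"),(.033,.042,"board")):
        m=(abs(L[:,0])<.035)&(abs(L[:,0])>.022)&(L[:,1]*sg>.018)&(L[:,1]*sg<.045)&(L[:,2]>lo)&(L[:,2]<hi)
        print(sg,n,np.percentile(L[m][:,1]*sg,[1,5,50,95,99]).round(4))
m=(abs(L[:,0])<.03)&(abs(L[:,1])<.025)&(L[:,2]>.06)&(L[:,2]<.08); r=cv2.minAreaRect((L[m][:,:2]*1000).astype(np.float32)); print("sink",r,np.median(L[m][:,2]))
print(manip.current_time())
```

```text
-1 jaw [0.0308 0.0309 0.0387 0.0443 0.0447]
-1 board [0.0182 0.0185 0.0249 0.0309 0.0312]
1 jaw [0.029  0.0295 0.0345 0.0444 0.0449]
1 board [0.0182 0.0186 0.0227 0.0328 0.0342]
sink ((-1.1537628173828125, -1.0530586242675781), (34.00810623168945, 40.247501373291016), 0.11109084635972977) 0.06717874407027907
43.05
```

```bash
python3 -c "
from bench import manip
print(manip.sign_off())"
```

```text
the job is handed in; nothing more can be done
None
```

I've handed the job in. The driver board lies flat on the bars, about 1 mm off centre and square to the jaws. A final depth check put the jaw faces about 60 mm apart, the board's own width. I stopped turning at about 0.33 Nm against 0.18 Nm running free, which is roughly 25 N of grip, with the clock at 43 s and the arm clear of everything.

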